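# Centre a setup block in the vise and push the jaw shut on it

### The arm

A 6-joint arm with a two-finger parallel gripper is mounted at the origin on a cart in front of the work surface, level with it; the furniture and walls round the work are solid. World frame = base frame: x ahead of the robot, y to its left, z up, the work surface at z = 0. Lengths are in m, angles in rad, forces in N, time in s.
With the tool pointing down it reaches from about 0.35 to 0.975 m from the base axis. Payload 4.9 kg.
Tool frame: the origin (TCP) lies at the very end of the fingers, on their centre line; the grasp point (between the pads) lies 19 mm behind it (ctrl.grip_point_offset is the distance from the TCP to the grasp point, in m); z points along the fingers, y is the line along which they close (so a half turn about z gives the same grasp; the last joint's range is limited). The gripper opens to 85 mm and grips with 20 to 120 N. Pads are 22 mm wide; open, the fingers measure 114 mm over their backs; the gripper's body (76 mm by 85 mm) begins 54 mm behind the grasp point. The pads swing forward as they close: fully open they stand 13 mm farther back than shut.
Start: joints at [1.011, 0.053, 1.613, -0, 1.476, -0.119], TCP at [0.267, 0.565, 0.231] pointing down, gripper open.
Joint ranges: [-3.01, 3.01], [-1.01, 2.22], [0.06, 2.58], [-1.02, 4.17], [0.09, 2.62], [-3.14, 3.14]. Speed limits (rad/s): [2.57, 2.57, 3.14, 3.14, 3.14, 3.14].

### API

Orientations are given as a rotation vector (axis times angle).
In Python, from station import ctrl gives the robot as it stands.
- The arm moves only by the tool send_rows, never from a script. Its argument "rows" is a list of rows, each a list of 3 entries, a list of its own where there are three numbers: the finger opening in cm, from 0 to 8.54, then the shift along the tool's x, y, z in cm, then the turn about the tool's z in degrees. A call has 1 to 10 rows; each row shifts and turns the commanded pose from where the row before left it, along the tool's axes as they then stand; what a row does not reach is not made up. A row lasts 1/8 s, in which the tool goes at most 62.5 mm and 10.7 degrees, less where a joint would pass 70% of its speed; a pose out of reach is approached as far as the arm can. A call with a gripper value outside its range is refused whole. The fingers move at their own pace and stop on an object; "newtons" is the grip in N (left out, the last holds). Time passes only in rows, so rows that do not move let the fingers close. It gives the time, the measured TCP pose, the force, the opening and the grip force at its end, in the units of the state.
- ctrl.get_obs(): the state, without advancing time (a new reading comes with each control period).
- ctrl.get_image(name): name is "side" or "top" or "wrist"; returns a dict with "frame" (420x560x3 uint8, red, green, blue), "range_z" (420x560 float32, m along the optical axis (not along the pixel's ray), 0 where there is no reading), "fx", "fy", "cx", "cy" (pixels), "cam_to_world" (4x4, takes a point from camera to world coordinates). Camera axes: x right, y down, z forward; pixel columns grow to the right and rows downward; lengths in m; the calibration is good to about 2 mm. The wrist camera is an equidistant fisheye: a pixel r from the principal point sees the ray r / f radians off the axis. A picture is of the moment at which its call begins.
- ctrl.finish_job(): hands the job in; it is judged then, once.
The state is a dict: "t": time; "q": joint angles; "dq": joint speeds; "effort": joint torques, N m; "tool_pos": TCP position; "tool_rot": TCP orientation; "contact_force": force on the tool from outside, world axes, zero at the start; "wrist_torque": the same for the moment, N m; "opening": finger opening in m; "grip_force": force on a finger pad.
Only numpy, scipy, OpenCV 4.12 (cv2) and the standard library are available. Lean on these libraries where they do the work, as an engineer would, in place of code of your own. Each camera call takes 0.05 s, during which the arm holds its last target. There are 200 camera calls.

### The job

A steel setup block stands loose on its long edge between the open jaws of the small vise, sticking out too far on one side. With the fingertips only, first push the end of the block until it sits centrally across the vise and covers the full width of the jaws, then push the sliding jaw shut until the block is caught square, without a gap, between both jaws. Push gently, do not grip or lift the block, leave everything else lying where it is, and finish clear of the vise.

Things in the scene. Friction and masses are not known exactly. Their poses are not given: they have to be found in the camera images.
- vise: Small ground-steel toolmaker vise, 174 long x 65 wide x 55 mm high, fixed to the worktop. Origin on the worktop under its middle; x along the vise from screw head to fixed jaw, y across it to the left, z up. Flat ways at z = 24 mm, x -50 to +64 mm, carry the jaw and block; before them the end plate (x -63 to -50) and screw head (to x = -87) rise to z = 30 mm. The screw does not turn or drive the jaw.
- vise_jaw (a joint): Opening of the sliding jaw, m: gap between the jaws = 6 mm + this value; 0.040 = fully open (46 mm). With the 25 mm block caught squarely it reads about 0.019 to 0.020. Starts at 0.034 to 0.040. It slides along the vise's x axis with about 1 N dry friction and stays where it is left (no spring).
- jaw_back (a point): On the sliding jaw's back face, which looks towards the screw head (the face to push, towards +x of the vise): centre line of the vise, 32 mm above the worktop; travels with the jaw. The face is 62 mm wide and nearly upright from z = 25 to 39 mm; above that it slopes forward at about 40 degrees to the jaw's top at z = 51 mm. The jaw is 29 mm long in the sliding direction.
- block_centre (a point): Centre of the loose steel setup block (a plain block with round holes, about 0.6 kg) standing on edge on the ways between the jaws: 25 mm along the vise, 76 mm across it, 51 mm high (z 24 to 75 mm). It starts 16 to 26 mm off the vise's centre line to its left (+y), turned by up to 0.08 rad, with a few mm of play to the jaws. It slides at a few N and stays where it is left.
- vise_fixed_face (a point): Centre of the fixed jaw's clamping face, on the vise's centre line at x = +64 mm of the vise, 38 mm above the worktop. The face is 64 mm wide across the vise and reaches up to z = 52 mm.
- block: The same setup block: origin in the middle of its 51 x 76 mm face that looks to the fixed jaw; its x axis points up, its y axis along its 76 mm length, its z axis towards the sliding jaw.
- spare_block: Bystander: a second, identical setup block (51 x 76 x 25 mm) lying flat on the worktop to the right (-y side) of the vise. Origin: centre of its underside. Leave it alone.
- hex_key: Bystander: black hex key, 36 x 104 x 8 mm, lying to the right of the vise. Origin: centre of its underside.
- flange_nut: Bystander: flange nut, 24 mm across, 14 mm high, on the worktop to the left of the vise near its screw end. Origin: centre of its underside.
- parallel: Bystander: ground steel parallel bar 10 x 150 x 22 mm, lying behind the fixed jaw. Origin: centre of its underside.
- hammer: Bystander: brass hammer with wooden handle, 58 x 204 x 29 mm, lying at the right. Origin: centre of its underside.
Things that resemble listed ones, but are neither listed nor needed, are in the scene too. What is shaped like the vise but yellow is not meant.

How it is judged:
On the way, in this order (a step that is already met when the one before it is completed fails the run):
1. the block is pushed central across the vise, the jaw still open (y of block_centre in the frame of vise between -0.006 and 0.006 m and value of joint vise_jaw above 0.024 m), for 0.2 s.
2. the jaw is pushed shut on the block (value of joint vise_jaw below 0.0215 m and angle between the z axis of block and the x axis of vise, either way round below 0.035 rad), for 0.2 s.
At the end, for the whole second after the job is handed in: The block's centre is within 6 mm of the vise's centre line (so it spans the full jaw width), it stands upright on the ways and square to the jaws within 0.035 rad (2 degrees), and the jaw joint reads under 0.0215 (less than about 2.5 mm of total play left beside the block), all at rest (all of step 2 and y of block_centre in the frame of vise between -0.006 and 0.006 m and z of block_centre in the frame of vise below 0.053 m and angle between block's own x axis and vertical below 0.06 rad and linear speed of block below 0.01 m/s); the robot touches nothing.
It fails at once if the block is lifted or tipped (z of block_centre in the frame of vise above 0.056 m or angle between block's own x axis and vertical above 0.2 rad).
It fails at once if the block is pinched or pressed by the fingers with more than 30 N (contact force between the fingers and block above 30 N).
It fails at once if the vise or its jaw is pushed with more than 60 N (contact force between the fingers and vise above 60 N).
It fails at once if the spare block, hex key, nut, parallel bar or hammer is moved more than 10 mm (distance of any of spare_block, hex_key, flange_nut, parallel, hammer from where it was at the start of the episode above 0.01 m).
It also fails if it takes over 38 s, if anything falls off the work surface, if the arm or the gripper's body presses on something with over 40 N, if the wrist force passes 120 N, or if a joint passes its speed limit or range.

## Working session

There is one attempt and no reset: what is moved stays moved. The work goes in short steps, Python scripts to look and compute and a tool call to move; the robot and the scene stay as the last step left them, time stands still between calls to the robot, and variables do not carry over. Pictures are saved under pics/ and viewed, at most 10 in all, crops included, and the job is handed in when it is done.

Besides the shell and the picture viewer there is one more tool, called after ">>>" by a JSON object that holds its "api" and its "payload", one argument or row to a line. send_rows: Moves the arm, as the interface text tells. Its arguments: {"type":"object","properties":{"rows":{"type":"array","items":{"type":"array"}},"newtons":{"type":"number"}},"required":["rows"]}

```bash
mkdir -p pics; cat > h.py <<'E'
import numpy as np, cv2
from station import ctrl
def grab(n):
    d=ctrl.get_image(n); np.savez(f'pics/{n}.npz',**d); return d
def cloud(d):
    z=d['range_z'];v,u=np.indices(z.shape)
    P=np.stack([(u-d['cx'])/d['fx']*z,(v-d['cy'])/d['fy']*z,z,np.ones_like(z)],-1)
    W=(P@np.array(d['cam_to_world']).T)[...,:3]; W[z==0]=np.nan; return W
E
python3 - <<'E'
from h import *
a=grab('top');b=grab('side')
for n,d in(('top',a),('side',b)):
    cv2.imwrite(f'pics/{n}1.png',cv2.resize(d['frame'][...,::-1],(784,588)))
    print(n,d['fx'],np.round(d['cam_to_world'],3).tolist())
print(ctrl.get_obs())
E
```

```text
top 427.69028807388605 [[0.013, -0.987, 0.162, 0.432], [-0.999, -0.017, -0.027, -0.087], [0.029, -0.162, -0.986, 0.89], [0.0, 0.0, 0.0, 1.0]]
side 516.9435619740756 [[-0.996, -0.057, 0.063, 0.523], [-0.085, 0.642, -0.762, 0.694], [0.003, -0.764, -0.645, 0.765], [0.0, 0.0, 0.0, 1.0]]
{'t': 0.1, 'q': array([ 1.01095844e+00,  5.33430208e-02,  1.61416953e+00, -6.36916561e-06,
        1.47598321e+00, -1.18986048e-01]), 'dq': array([-0.00031065,  0.00040953, -0.00361011,  0.00066479,  0.00277078,
       -0.00099893]), 'effort': array([ 6.99468783e-04, -3.94899344e+01, -3.71364391e+01, -1.24597223e-04,
        3.83102524e-03,  4.79569860e-05]), 'tool_pos': array([0.26638499, 0.56476388, 0.23014593]), 'tool_rot': array([-6.86755892e-01, -3.06496650e+00,  2.82160211e-03]), 'contact_force': array([-0.08496501,  0.06773322,  0.26514254]), 'wrist_torque': array([-0.10008446, -0.02303121,  0.02214159]), 'grip_force': 0.0, 'opening': 0.08545535282086687}
```

View pics/top1.png

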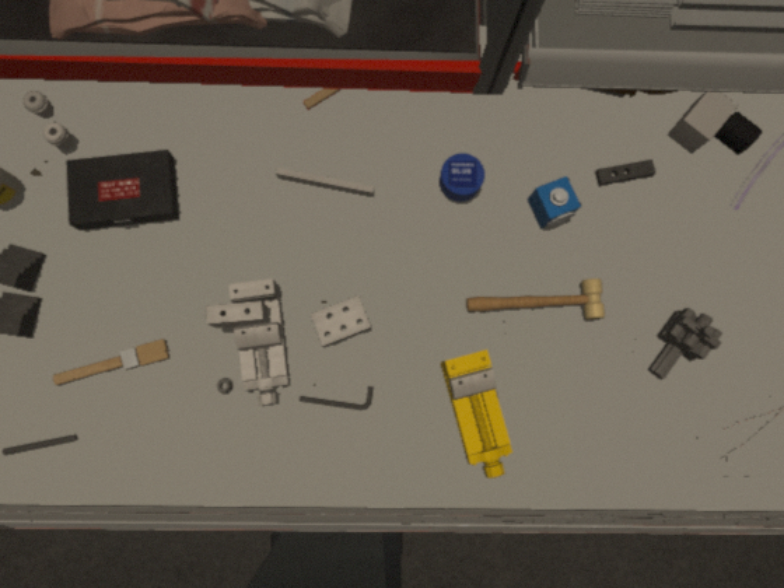

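View pics/side1.png

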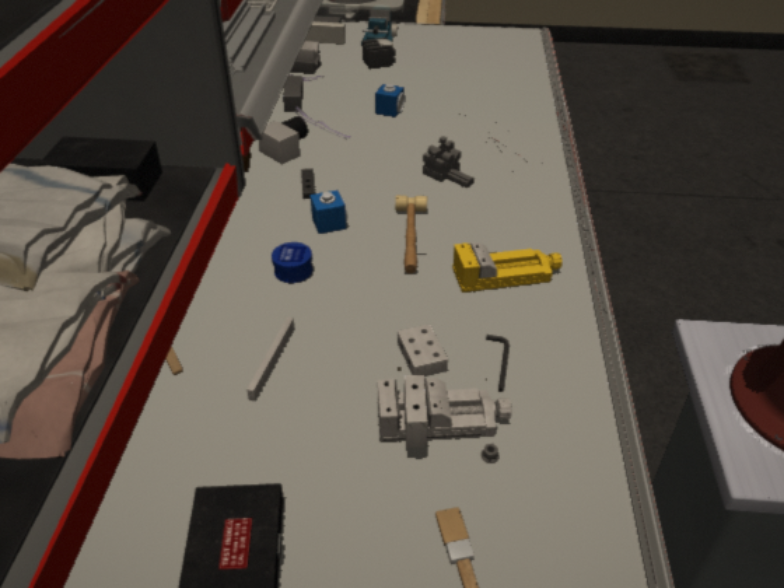

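Top view: the steel vise is at (260,345), with its block sticking out left at (235,314). The yellow vise at (478,412) is the decoy. The spare block lies flat at (341,321), and the block standing in the vise is the one to push. Next I'll measure it and check with an enlarged crop.

```bash
python3 - <<'E'
from h import *
for n,(r0,r1,c0,c1) in (('top',(190,300,140,215)),('side',(260,340,255,375))):
    d=dict(np.load(f'pics/{n}.npz'));W=cloud(d)
    sub=W[r0:r1,c0:c1]
    flat=sub.reshape(-1,3)
    print(n,'table z',np.nanmedian(flat[flat[:,2]<.012,2]))
    for lo,hi in((.066,.085),(.044,.059),(.027,.034),(.018,.0265)):
        m=((sub[...,2]>lo)&(sub[...,2]<hi)).astype(np.uint8)
        k,l,s,c=cv2.connectedComponentsWithStats(m,connectivity=8)
        for i in range(1,k):
            if s[i,4]<20: continue
            p=sub[l==i]; (cx,cy),(w,h),an=cv2.minAreaRect((p[:,:2]*1000).astype(np.float32))
            print(n,(lo,hi),s[i,4],'c',round(cx,1),round(cy,1),'wh',round(w,1),round(h,1),'an',round(an,1),'z',np.median(p[:,2]).round(4),'mean',p.mean(0).round(4))
d=np.load('pics/top.npz')['frame'][190:300,140:270,::-1];e=np.load('pics/side.npz')['frame'][255:345,255:375,::-1]
cv2.imwrite('pics/crop.png',np.vstack([cv2.resize(d,(390,330),interpolation=2),cv2.resize(e,(390,270),interpolation=2)])[:600])
E
```

```text
top table z -0.00027535692252378396
top (0.066, 0.085) 534 c 539.6 100.1 wh 25.8 76.9 an 6.4 z 0.0745 mean [0.5393 0.0992 0.0743]
top (0.044, 0.059) 420 c 575.0 82.5 wh 26.2 62.2 an 8.9 z 0.0506 mean [0.5748 0.082  0.0506]
top (0.044, 0.059) 59 c 529.2 95.2 wh 22.1 79.1 an 23.9 z 0.0523 mean [0.5318 0.0876 0.052 ]
top (0.044, 0.059) 393 c 513.5 73.0 wh 26.5 61.0 an 9.2 z 0.0495 mean [0.5143 0.0733 0.0492]
top (0.027, 0.034) 141 c 433.9 63.1 wh 37.1 25.9 an 1.1 z 0.0286 mean [0.4361 0.0613 0.0289]
top (0.018, 0.0265) 159 c 543.5 53.6 wh 48.7 19.4 an 12.4 z 0.0232 mean [0.5484 0.0542 0.0232]
top (0.018, 0.0265) 338 c 467.1 44.9 wh 26.8 99.9 an 88.6 z 0.0231 mean [0.4672 0.0454 0.0231]
top (0.018, 0.0265) 410 c 462.4 77.6 wh 64.8 39.4 an 8.0 z 0.0225 mean [0.4679 0.0808 0.0224]
side table z 0.0013223596087139633
side (0.066, 0.085) 546 c 539.2 100.0 wh 25.5 77.7 an 6.3 z 0.0759 mean [0.539  0.1036 0.0753]
side (0.044, 0.059) 412 c 574.6 82.1 wh 25.3 65.4 an 8.7 z 0.0522 mean [0.5744 0.0848 0.052 ]
side (0.044, 0.059) 394 c 512.7 71.8 wh 27.4 63.5 an 8.4 z 0.0507 mean [0.5136 0.0749 0.05
[... 249 characters left out ...]
z 0.0305 mean [0.5076 0.1015 0.0306]
side (0.027, 0.034) 33 c 569.6 111.5 wh 23.2 4.7 an 6.2 z 0.0305 mean [0.5686 0.1113 0.0305]
side (0.027, 0.034) 34 c 535.3 136.2 wh 24.5 4.5 an 3.3 z 0.0299 mean [0.5357 0.1363 0.0304]
side (0.018, 0.0265) 55 c 525.9 -6.7 wh 45.9 10.4 an 11.3 z 0.0217 mean [ 0.531  -0.0059  0.0217]
side (0.018, 0.0265) 245 c 470.6 42.6 wh 55.4 23.5 an 9.4 z 0.0242 mean [0.4726 0.0445 0.0238]
side (0.018, 0.0265) 37 c 559.3 56.9 wh 5.6 21.7 an 4.1 z 0.0245 mean [0.5591 0.0589 0.0244]
side (0.018, 0.0265) 566 c 469.4 78.4 wh 113.5 39.4 an 9.0 z 0.0235 mean [0.4669 0.0827 0.023 ]
side (0.018, 0.0265) 80 c 567.0 103.8 wh 33.2 22.0 an 16.5 z 0.0236 mean [0.5633 0.107  0.023 ]
```

View pics/crop.png

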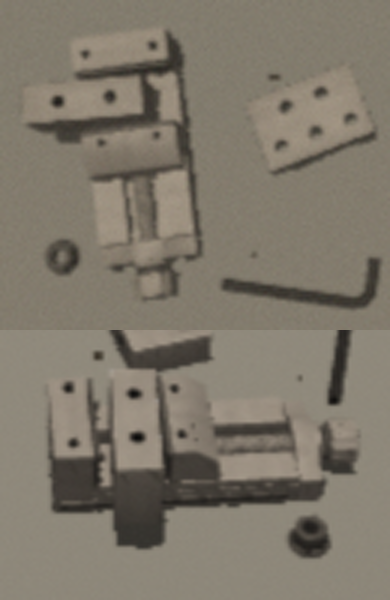

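The crop confirms it: the grey vise with its jaws, and the standing block sticking out at left (85,100), with the spare, nut and key apart from it. From both views, the vise origin is ≈ (0.500, 0.0705), yaw ≈ 9.0°. The block sits at vise x ≈ 43, y ≈ +23 mm, turned -2.5°, and its sizes and heights match the description. First I'll close the fingers and turn the tool square to the vise (tool x = -vise x, tool y = +vise y).

>>> {"api": "send_rows", "payload": {
  "rows": [
    [0,[0,0,0],-8.6],
    [0,[0,0,0],-8.6],
    [0,[0,0,0],-8.6],
    [0,[0,0,0],-8.6],
    [0,[0,0,0],0]
  ],
  "newtons": 40
}}

```text
t: 0.72
tool_pos: [0.2665, 0.565, 0.2307]
tool_rot: [0.248, -3.131, 0.001]
contact_force: [0.5, -0.5, -0.6]
opening: -0.0
grip_force: 0.0
```

>>> {"api": "send_rows", "payload": {
  "rows": [
    [0,[-1.97,-4.3,0],0],
    [0,[-1.97,-4.3,0],0],
    [0,[-1.97,-4.3,0],0],
    [0,[-1.97,-4.3,0],0],
    [0,[-1.97,-4.3,0],0],
    [0,[-1.97,-4.3,0],0],
    [0,[-1.97,-4.3,0],0],
    [0,[-1.97,-4.3,0],0],
    [0,[-1.97,-4.3,0],0],
    [0,[-1.97,-4.3,0],0]
  ]
}}

```text
t: 1.98
tool_pos: [0.53, 0.1706, 0.2311]
tool_rot: [0.246, -3.132, -0.0]
contact_force: [-0.2, 1.2, 0.2]
opening: -0.0003
grip_force: 0.0
```

>>> {"api": "send_rows", "payload": {
  "rows": [
    [0,[0,0,3],0],
    [0,[0,0,4],0],
    [0,[0,0,4],0],
    [0,[0,0,4],0],
    [0,[0,0,3],0],
    [0,[0,0,1],0],
    [0,[0,0,0],0]
  ]
}}

```text
t: 2.85
tool_pos: [0.5293, 0.172, 0.0411]
tool_rot: [0.249, -3.131, 0.0]
contact_force: [-0.6, -0.3, 0.4]
opening: -0.0001
grip_force: 0.0
```

```bash
cat >> h.py <<'E'
O=np.array([.5002,.0705]);A=np.deg2rad(9.0);R=np.array([[np.cos(A),np.sin(A)],[-np.sin(A),np.cos(A)]])
def vf(p): return (R@(np.asarray(p)[...,:2]-O).reshape(-1,2).T).T
def rep(tag,up=True):
    o=ctrl.get_obs();print('t',round(o['t'],2),'tcp vise mm',(vf(o['tool_pos'])[0]*1000).round(1),'z',o['tool_pos'][2].round(4),'F vise',(R@o['contact_force'][:2]).round(1))
    for n in('top','side'):
        d=grab(n);W=cloud(d);V=np.dstack([vf(W).reshape(W.shape[:2]+(2,))*1000,W[...,2]*1000])
        for nm,z0,z1,x0,x1,y0,y1 in(('block',66,85,15,80,-60,75),('jaw',44,59,-30,30,-36,36),('finger',15,100,-60,80,30 if up else -36,130)):
            k=(V[...,2]>z0)&(V[...,2]<z1)&(V[...,0]>x0)&(V[...,0]<x1)&(V[...,1]>y0)&(V[...,1]<y1)
            if nm=='finger':
                q=V[k]; 
                if len(q): print(n,nm,k.sum(),np.percentile(q,[1,99],axis=0).round(1).tolist())
                continue
            c,l,s,_=cv2.connectedComponentsWithStats(k.astype(np.uint8))
            if c<2: continue
            q=V[l==1+s[1:,4].argmax()];r=cv2.minAreaRect(q[:,:2].astype(np.float32))
            print(n,nm,len(q),np.round(r[0],1),np.round(r[1],1),round(r[2],1))
        f=d['frame'][180:310,130:270] if n=='top' else d['frame'][240:350,240:380]
        cv2.imwrite(f'pics/{tag}_{n}.png',cv2.resize(f[...,::-1],None,fx=3,fy=3,interpolation=2))
E
python3 -c "
from h import *
rep('a')
a=cv2.imread('pics/a_top.png');b=cv2.imread('pics/a_side.png');cv2.imwrite('pics/a.png',cv2.resize(np.vstack([a,b]),None,fx=.83,fy=.83))"
```

```text
t 2.85 tcp vise mm [44.6 95.7] z 0.0411 F vise [-0.6 -0.2]
top block 463 [43.7 22.3] [75.4 25.9] 87.3
top jaw 384 [13.6  0.4] [61.4 26.3] 89.5
top finger 315 [[-55.4, 30.1, 15.5], [64.2, 97.7, 98.3]]
side block 1 [57.6 57.5] [0. 0.] 0.0
side jaw 27 [ 1.8 24.4] [16.9  8. ] 50.3
side finger 341 [[-56.5, 30.0, 15.2], [79.5, 120.4, 98.5]]
```

View pics/a.png

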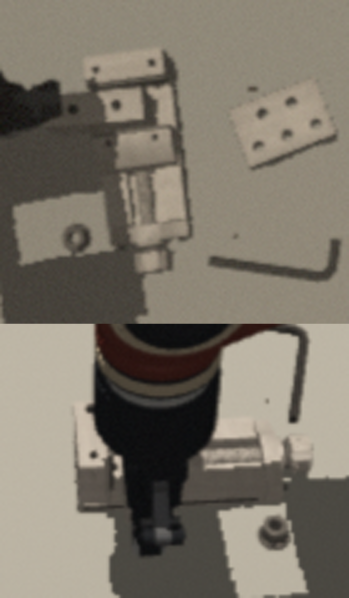

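The fingers stand left of the block end at top crop (40,100), and nothing else is touched. Advancing slowly to find contact.

>>> {"api": "send_rows", "payload": {
  "rows": [
    [0,[0,-0.8,0.3],0],
    [0,[0,-0.5,0.2],0],
    [0,[0,-0.3,0],0],
    [0,[0,-0.2,0],0],
    [0,[0,-0.2,0],0],
    [0,[0,-0.2,0],0]
  ]
}}

```text
t: 3.7
tool_pos: [0.5332, 0.1515, 0.0369]
tool_rot: [-0.25, 3.131, 0.004]
contact_force: [-1.8, 6.2, 1.8]
opening: 0.0
grip_force: 2.5
```

>>> {"api": "send_rows", "payload": {
  "rows": [
    [0,[0,-0.2,0],0],
    [0,[0,-0.2,0],0],
    [0,[0,-0.2,0],0],
    [0,[0,-0.2,0],0],
    [0,[0,0,0],0]
  ]
}}

```text
t: 4.32
tool_pos: [0.5345, 0.1434, 0.0368]
tool_rot: [-0.25, 3.131, 0.003]
contact_force: [-0.7, 4.9, 1.6]
opening: -0.0
grip_force: 2.3
```

```bash
python3 -c "
from h import *
rep('b')"
```

```text
t 4.33 tcp vise mm [45.3 66.7] z 0.0368 F vise [0.  4.9]
top block 341 [43.8 13.8] [77.5 25.6] 87.3
top jaw 391 [13.5  0.2] [61.9 26.3] 89.9
top finger 175 [[-57.6, 30.1, 15.2], [43.6, 69.5, 99.5]]
side block 3 [57.6 72.8] [2.  0.1] 84.8
side jaw 131 [6.8 8.9] [45.9 16.3] 82.3
side finger 385 [[-57.8, 30.0, 15.2], [78.1, 92.8, 98.2]]
```

Contact at about 5 N, with the block following (y 13.8 when the TCP is at 66.7). 13.5 mm remain.

>>> {"api": "send_rows", "payload": {
  "rows": [
    [0,[0,-0.2,0],0],
    [0,[0,-0.2,0],0],
    [0,[0,-0.2,0],0],
    [0,[0,-0.2,0],0],
    [0,[0,-0.2,0],0],
    [0,[0,-0.2,0],0],
    [0,[0,-0.1,0],0],
    [0,[0,0,0],0],
    [0,[0,0,0],0]
  ]
}}

```text
t: 5.55
tool_pos: [0.5366, 0.1307, 0.0369]
tool_rot: [-0.251, 3.131, 0.003]
contact_force: [-1.7, 5.3, 2.9]
opening: 0.0
grip_force: 3.6
```

```bash
python3 -c "
from h import *
rep('c')"
```

```text
t 5.55 tcp vise mm [45.3 53.7] z 0.0369 F vise [-0.9  5.5]
top block 327 [44.3  1.1] [76.8 25.6] 88.6
top jaw 384 [13.5  0.1] [61.7 26.4] 89.1
top finger 113 [[-57.7, 30.1, 15.1], [40.7, 67.9, 96.0]]
side block 7 [57.1 58.3] [6.7 1.8] 83.0
side jaw 213 [5.7 5.4] [60.3 23.9] 70.2
side finger 374 [[-57.8, 30.0, 15.1], [79.5, 77.2, 99.2]]
```

>>> {"api": "send_rows", "payload": {
  "rows": [
    [0,[0,1,0],0],
    [0,[0,2,0],0],
    [0,[0,0,-3],0],
    [0,[0,0,-4],0],
    [0,[0,0,-4],0],
    [0,[3,0,-1],0],
    [0,[5,0,0],0],
    [0,[5,0,0],0],
    [0,[3,0,0],0],
    [0,[0,0,0],0]
  ]
}}

```text
t: 6.9
tool_pos: [0.3721, 0.1343, 0.1558]
tool_rot: [-0.252, 3.131, -0.0]
contact_force: [0.5, 0.2, 0.2]
opening: -0.0002
grip_force: 0.0
```

```bash
python3 -c "
from h import *
rep('d')
a=cv2.imread('pics/d_top.png');b=cv2.imread('pics/d_side.png');cv2.imwrite('pics/d.png',cv2.resize(np.vstack([a,b]),None,fx=.83,fy=.83))"
```

```text
t 6.9 tcp vise mm [-116.6   83. ] z 0.1558 F vise [0.5 0.1]
top block 531 [44.5  0.6] [76.  25.9] 88.5
top jaw 391 [13.9  0. ] [61.6 25.8] 89.5
top finger 134 [[-57.1, 30.1, 15.3], [75.3, 60.8, 76.8]]
side block 517 [44.   0.8] [77.9 25.4] 88.0
side jaw 392 [12.7 -0.1] [62.5 27.1] 89.1
side finger 585 [[-55.8, 30.0, 15.1], [76.3, 66.6, 77.8]]
```

View pics/d.png

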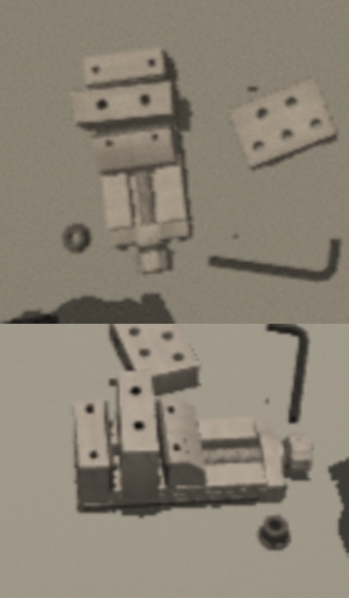

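The block is now central (y ≈ +0.7 mm in both views) and spans the jaws, with the jaw still open and the bystanders untouched. Next I'll go behind the sliding jaw.

>>> {"api": "send_rows", "payload": {
  "rows": [
    [0,[-3,-3,0],0],
    [0,[-3,-3,0],0],
    [0,[-2.9,-2.3,0],0],
    [0,[0,0,0],0],
    [0,[0,0,4],0],
    [0,[0,0,4],0],
    [0,[0,0,3],0],
    [0,[0,0,1],0],
    [0,[0,0,0.4],0],
    [0,[0,0,0],0]
  ]
}}

```text
t: 8.25
tool_pos: [0.4755, 0.0661, 0.0333]
tool_rot: [-0.251, 3.13, -0.0]
contact_force: [-0.7, 0.6, -0.9]
opening: -0.0003
grip_force: 0.0
```

```bash
python3 -c "
from h import *
rep('e',False)"
```

```text
t 8.25 tcp vise mm [-25.1  -0.5] z 0.0333 F vise [-0.6  0.7]
top block 167 [53.9 -3. ] [78.4 24. ] 70.7
top jaw 1 [ 26. -31.] [0. 0.] 0.0
top finger 619 [[-58.6, -35.2, 15.8], [79.7, 35.2, 77.1]]
side block 527 [44.   0.6] [76.9 25.5] 88.1
side jaw 392 [12.4 -0.6] [64.4 27.2] 89.8
side finger 2790 [[-58.0, -32.5, 15.5], [79.0, 53.6, 91.6]]
```

>>> {"api": "send_rows", "payload": {
  "rows": [
    [0,[-0.2,0,0],0],
    [0,[-0.2,0,0],0],
    [0,[-0.2,0,0],0],
    [0,[-0.2,0,0],0],
    [0,[-0.2,0,0],0],
    [0,[-0.2,0,0],0],
    [0,[0,0,0],0]
  ]
}}

```text
t: 9.22
tool_pos: [0.4865, 0.0679, 0.0322]
tool_rot: [0.25, -3.131, 0.0]
contact_force: [0.6, -0.3, 0.4]
opening: 0.0001
grip_force: 0.1
```

```bash
python3 -c "
from h import *
rep('f',False)" | grep -v finger
```

```text
t 9.22 tcp vise mm [-13.9  -0.5] z 0.0322 F vise [ 0.5 -0.4]
top block 33 [ 43.9 -34.9] [ 5.2 23.2] 87.9
side block 521 [43.8  0.5] [78.4 25.6] 88.1
side jaw 398 [12.6 -0.7] [65.3 28.3] 89.6
```

>>> {"api": "send_rows", "payload": {
  "rows": [
    [0,[-0.2,0,0],0],
    [0,[-0.2,0,0],0],
    [0,[-0.2,0,0],0],
    [0,[-0.2,0,0],0],
    [0,[0,0,0],0]
  ]
}}

```text
t: 9.95
tool_pos: [0.494, 0.0691, 0.0321]
tool_rot: [0.25, -3.13, 0.0]
contact_force: [-3.2, -0.7, 2.7]
opening: 0.0001
grip_force: 2.0
```

```bash
python3 -c "
from h import *
rep('g',False)" | grep -v finger
```

```text
t 9.95 tcp vise mm [-6.3 -0.5] z 0.0321 F vise [-3.3 -0.2]
top block 16 [ 49.7 -36.4] [16.4  3.1] 14.2
side block 522 [44.4 -0.2] [80.  25.6] 88.8
side jaw 312 [18.1 -0.8] [64.5 22.3] 88.4
```

>>> {"api": "send_rows", "payload": {
  "rows": [
    [0,[-0.15,0,0],0],
    [0,[-0.15,0,0],0],
    [0,[-0.15,0,0],0],
    [0,[-0.15,0,0],0],
    [0,[0,0,0],0]
  ]
}}

```text
t: 10.68
tool_pos: [0.4996, 0.0699, 0.0321]
tool_rot: [0.25, -3.129, 0.0]
contact_force: [-5.6, -2.6, 3.3]
opening: -0.0002
grip_force: 3.3
```

```bash
python3 -c "
from h import *
rep('i',False)" | grep -v finger
```

```text
t 10.68 tcp vise mm [-0.7 -0.5] z 0.0321 F vise [-6.  -1.7]
top block 10 [ 57.8 -36.6] [10.3  3.2] 19.3
side block 522 [49.6 -0. ] [80.3 25.5] 89.8
side jaw 238 [20.9  0.3] [61.7 17.6] 89.6
```

>>> {"api": "send_rows", "payload": {
  "rows": [
    [0,[-0.1,0,0],0],
    [0,[-0.1,0,0],0],
    [0,[0,0,0],0]
  ]
}}

```text
t: 11.15
tool_pos: [0.5014, 0.0702, 0.0321]
tool_rot: [0.25, -3.129, 0.0]
contact_force: [-6.9, -1.5, 4.8]
opening: 0.0006
grip_force: 3.4
```

>>> {"api": "send_rows", "payload": {
  "rows": [
    [0,[-0.1,0,0],0],
    [0,[0,0,0],0]
  ]
}}

```text
t: 11.4
tool_pos: [0.5024, 0.0704, 0.0321]
tool_rot: [0.25, -3.129, 0.001]
contact_force: [-5.5, -1.4, 3.8]
opening: 0.0004
grip_force: 3.5
```

Still sliding at about 6 N. I'll keep going in 1 mm steps until the force rises.

>>> {"api": "send_rows", "payload": {
  "rows": [
    [0,[-0.1,0,0],0],
    [0,[0,0,0],0]
  ]
}}

```text
t: 11.65
tool_pos: [0.5027, 0.0704, 0.0321]
tool_rot: [0.25, -3.127, 0.001]
contact_force: [-8.1, -3.1, 6.9]
opening: -0.0001
grip_force: 5.0
```

>>> {"api": "send_rows", "payload": {
  "rows": [
    [0,[-0.1,0,0],0],
    [0,[0,0,0],0]
  ]
}}

```text
t: 11.9
tool_pos: [0.5028, 0.0704, 0.032]
tool_rot: [0.25, -3.124, 0.001]
contact_force: [-13.4, -2.7, 10.3]
opening: -0.0001
grip_force: 7.0
```

```bash
python3 -c "
from h import *
rep('j',False)" | grep -v finger
```

```text
t 11.9 tcp vise mm [ 2.5 -0.5] z 0.032 F vise [-13.7  -0.6]
top block 7 [ 60.9 -36.3] [1.2 8. ] 89.8
side block 531 [52.6  0. ] [78.3 25.9] 89.7
side jaw 184 [22.4 -0.3] [63.9 14.8] 89.6
```

The tool has stopped and the force is rising, so the block is caught. One firmer nudge to seat it, then I'll back off and leave.

>>> {"api": "send_rows", "payload": {
  "rows": [
    [0,[-0.1,0,0],0],
    [0,[-0.1,0,0],0],
    [0,[0,0,0],0],
    [0,[0,0,0],0]
  ]
}}

```text
t: 12.5
tool_pos: [0.5029, 0.0705, 0.032]
tool_rot: [0.251, -3.119, 0.002]
contact_force: [-20.6, -4.9, 16.3]
opening: 0.0003
grip_force: 11.0
```

>>> {"api": "send_rows", "payload": {
  "rows": [
    [0,[0.5,0,0],0],
    [0,[1,0,0],0],
    [0,[1,0,0],0],
    [0,[0,0,-2],0],
    [0,[0,0,-4],0],
    [0,[0,0,-4],0],
    [0,[3,2,-2],0],
    [0,[5,3,0],0],
    [0,[5,3,0],0],
    [0,[0,0,0],0]
  ]
}}

```text
t: 13.75
tool_pos: [0.3389, 0.1265, 0.1515]
tool_rot: [-0.255, 3.129, 0.001]
contact_force: [-0.2, 0.2, 0.0]
opening: 0.0001
grip_force: 0.0
```

```bash
python3 -c "
from h import *
rep('k')
a=cv2.imread('pics/k_top.png');b=cv2.imread('pics/k_side.png');cv2.imwrite('pics/k.png',cv2.resize(np.vstack([a,b]),None,fx=.83,fy=.83))"
```

```text
t 13.75 tcp vise mm [-150.6   80.5] z 0.1515 F vise [-0.2  0.3]
top block 528 [53.2  1. ] [76.3 25.8] 89.8
top jaw 187 [23.7 -0. ] [60.8 12.5] 90.0
top finger 139 [[-55.6, 30.0, 15.3], [65.6, 66.6, 77.0]]
side block 533 [52.8  0.4] [78.7 25.6] 89.9
side jaw 188 [22.4  0.2] [62.5 15.1] 89.4
side finger 570 [[-57.6, 30.0, 15.3], [79.5, 66.2, 77.3]]
```

View pics/k.png

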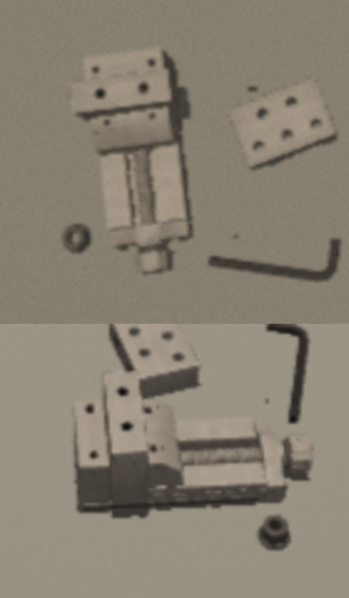

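The block sits square (89.8°) and central (y ≈ 0.7 mm) with no visible gap to either jaw. The tool is clear.

```bash
python3 -c "
from station import ctrl
print(ctrl.finish_job())"
```

```text
the job is handed in; nothing more can be done
None
```

The block is centred across the vise (about 0.7 mm off the centre line) and caught square between the closed jaws with no visible gap; the arm is clear and the job is handed in, but no verdict came back.

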